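# Clamp the syringe, then hold the pump's selector at the third click

## Task

Get the syringe pump ready to purge: swing its raised barrel clamp over centre so that it snaps down on the syringe in the cradle, and leave it shut. Then turn the selector knob clockwise from its rest, counting the clicks, to the third stop (the green dot) without running on towards the fourth, and hold it there against its return spring: the program finishes with the gripper still holding the knob at the third stop. Leave the other things around the pump where they are.

Things in the scene. Friction and masses are not known exactly. Their poses are not given: they have to be found in the camera images.
- pump: Cream syringe pump, fixed: 150 (x) x 360 (y) mm, top deck 85 mm above the shelf. Origin: centre of its underside; x points to its back (keys on the -x side), y to its left, z up. Syringe along y at x -15, y 50 mm; clamp hinge at x 45, y 50, its two teal cheeks 140 mm high; selector axis at x -20, y -105. A teal plunger driver stands at y 165 to 177, 145 mm high.
- clamp (a joint): Barrel clamp arm on a level hinge along the pump's y. 0 rad: parked, raised, leaning 27 degrees back from upright (to the pump's +x); grows as it swings over upright (0.48) to the front (-x) and down; about 2.02: its pad lies on the syringe, arm about level. Below about 0.5 it springs back to 0; beyond, it snaps shut by itself in about 1 s and stays. 1 to 2 N at the bar move it.
- clamp_bar (a point): Centre of the black cross-bar at the clamp arm's free end (12 mm thick, 50 mm long, along the pump's y), 105 mm from the hinge. Parked: 225 mm above the shelf, 48 mm behind (+x of) the hinge; shut: about 135 mm above the shelf, over the pump's front. The aluminium arm below it is 12 mm wide (y), 8 mm thick; free room behind it.
- clamp_hinge (a point): The clamp's hinge centre, 132 mm above the shelf; the axis runs along the pump's y.
- selector (a joint): Spring-return selector knob, positive clockwise seen from above. 0: at rest against its end; a click stop every 0.40 rad (23 degrees): third stop at 1.20 rad, fourth 1.60, end of travel 2.00. The return spring takes 0.05 Nm at rest, 0.11 Nm at the third stop; each click adds a ripple of 0.04 Nm. Let go, the knob runs back to 0.
- selector_grip (a point): On the selector's vertical axis, 118 mm above the shelf, the height to grip its black bar: 46 long, 12 thick, from 95 to 129 mm above the shelf, on a grey 50 mm disc. x axis along the bar to the end with the white pointer, y across it. At rest x stands 0.6 rad left (anticlockwise) of the pump's x. Dots 43 mm from the axis on the dark dial mark rest and stops 1 to 5: white, stop 3 green, larger.
- syringe: Loose 50 ml syringe lying along the pump's y in two V saddles: barrel 29 mm diameter, 110 mm long, axis 110 mm above the shelf; blue plunger towards the pump's left. Origin: centre of the barrel, y along it.
- cradle (a point): Point of the pump on the cradle's line where the syringe's barrel is centred (within 6 mm along it).
- saline: Bystander: white bottle, 56 mm diameter, 130 mm high, standing to one side. Origin under its centre.
- swab_jar: Bystander: amber jar with steel lid, 64 mm diameter, 75 mm high. Origin under its centre.
- bowl: Bystander: steel bowl, 100 mm diameter, 45 mm high. Origin under its centre.
- tape: Bystander: white tape roll, 64 mm diameter, 25 mm high, flat on the shelf in front of the pump. Origin under its centre.
- gauze: Bystander: white pack, 70 x 70 x 30 mm, in front of the pump. Origin under its centre.
- thermometer: Bystander: white handset, 35 x 140 x 26 mm, lying behind the pump. Origin under its centre.
There are look-alikes about, which are no part of the job. Leave any brown look-alike of the syringe alone.

How it is judged:
By the outcome, as a careful person would: the job done as asked, in the order asked, and still so for the second after the job is handed in, while the arm keeps its last pose, push and grip.
It also fails if it takes over 48 s, if anything falls off the work surface, if the arm or the gripper's body presses on something with over 40 N, if the wrist force passes 120 N, or if a joint passes its speed limit or range.

## Robot

A 6-joint arm with a two-finger parallel gripper is mounted at the origin on the work surface. World frame = base frame: x ahead of the robot, y to its left, z up, the work surface at z = 0. Lengths are in m, angles in rad, forces in N, time in s.
With the tool pointing down it reaches from about 0.225 to 0.875 m from the base axis. Payload 3.4 kg.
Tool frame: the origin (TCP) lies between the finger pads; the fingertips stand ahead of it and the grasp point (between the pads) lies 6 mm ahead of it (ctrl.finger_overhang is the z of the fingertips in the tool frame, in m); z points along the fingers, y is the line along which they close (so a half turn about z gives the same grasp; the last joint's range is limited). The gripper opens to 85 mm and grips with 20 to 120 N. Pads are 22 mm wide; open, the fingers measure 114 mm over their backs; the gripper's body (76 mm by 85 mm) begins 54 mm behind the grasp point. The pads swing forward as they close: fully open they stand 13 mm farther back than shut.
Start: joints at [1.012, 0.276, 1.505, -0, 1.361, -0.121], TCP at [0.244, 0.521, 0.256] pointing down, gripper open.
Joint ranges: [-2.89, 2.89], [-0.75, 2.08], [0.22, 2.7], [-1.18, 4.32], [0.11, 2.71], [-2.7, 2.7]. Speed limits (rad/s): [2.57, 2.57, 3.14, 3.14, 3.14, 3.14].

## Interface

Orientations are given as a rotation vector (axis times angle).
In Python, from plant import ctrl gives the robot as it stands. The module is installed in compiled form; this text tells all that it offers.
- The arm moves only by the tool step_arm, never from a script. Its argument "increments" is a list of rows, each a list of 7 numbers: the turn, a rotation vector about the world's x, y, z as a fraction of full scale, then the shift along the world's x, y, z as a fraction of full scale, then the gripper command: -1 is fully open, 1 is shut, values between are in proportion. In form: [[wx, wy, wz, x, y, z, grip], ...]. A call has exactly 5 rows; each row is the pose to reach, as a shift and turn from the pose commanded when the call began, turning the shorter way round; what a row does not reach only later rows make up. Full scale, the value 1, is 0.2 m for a shift and 360 degrees for a turn. A row lasts 1/10 s, in which the tool goes at most 50 mm and 8.59 degrees, less where a joint would pass 70% of its speed; a pose out of reach is approached as far as the arm can. A call with a number of a shift or a turn outside -1 to 1 is refused whole. A call with a gripper value outside its range is refused whole. The fingers move at their own pace and stop on an object; the grip force is fixed at half the most. Time passes only in rows, so rows that repeat a pose let the fingers close, or fill a call up. It gives the time, the measured TCP pose, the force, the opening and the grip force at its end, in the units of the state.
- ctrl.read_state(): the state, without advancing time (a new reading comes with each control period).
- ctrl.grab_frame(name): name is "scene" or "side" or "wrist"; returns (picture, depth): 384x512x3 uint8, red, green, blue; 384x512 float32, m along the optical axis (not along the pixel's ray), 0 where there is no reading.
- ctrl.calibration(name): a dict with "K" (3x3 intrinsics, pixels), "R" (3x3) and "t" (3): a world point X has camera coordinates R X + t. Camera axes: x right, y down, z forward; pixel columns grow to the right and rows downward; lengths in m; the calibration is good to about 2 mm. A picture is of the moment at which its call begins: read the wrist's pose just before it. calibration takes no time and is no camera call; for the wrist camera it gives the pose at the moment of the call.
- ctrl.job_done(): hands the job in; it is judged then, once.
The state is a dict: "time_s": time; "qpos": joint angles; "dq": joint speeds; "tau": joint torques, N m; "eef_pos": TCP position; "orientation": TCP orientation; "contact_force": force on the tool from outside, world axes, zero at the start; "torque": the same for the moment, N m; "opening": opening from 0.0 (shut) to 1.0 (fully open); "finger_force": force on a finger pad.
Only numpy, scipy, OpenCV 4.12 (cv2) and the standard library are available. Lean on these libraries where they do the work, as an engineer would, in place of code of your own. Each camera call takes 0.05 s, during which the arm holds its last target. There are 200 camera calls.

## Working session

There is one attempt and no reset: what is moved stays moved. The work goes in short steps, Python scripts to look and compute and a tool call to move; the robot and the scene stay as the last step left them, time stands still between calls to the robot, and variables do not carry over. Pictures are saved under pics/ and viewed, at most 10 in all, crops included, and the job is handed in when it is done.

Besides the shell and the picture viewer there is one more tool, called as name([rows], argument=value, ...), one row to a line, values as JSON. step_arm: Moves the arm, as the interface text tells. Its arguments: {"type":"object","properties":{"increments":{"type":"array","items":{"type":"array","items":{"type":"number","minimum":-1,"maximum":1}}}},"required":["increments"]}

```bash
mkdir -p pics; cat > h.py <<'E'
import numpy as np, cv2
from plant import ctrl
def grab(n):
    c=ctrl.calibration(n); p,d=ctrl.grab_frame(n); return p,d,c
def pts(d,c):
    v,u=np.mgrid[:d.shape[0],:d.shape[1]]
    P=np.stack([u,v,np.ones_like(u)],-1)@np.linalg.inv(c['K']).T*d[...,None]
    return (P-c['t'])@c['R']
def ray(u,v,z,c):
    r=c['R'].T@np.linalg.inv(c['K'])@[u,v,1]; o=-c['R'].T@c['t']
    return o+r*(z-o[2])/r[2]
E
python3 - <<'E'
from h import *
ims=[]
for n in ("scene","side"):
    p,d,c=grab(n); np.savez(f'{n}.npz',p=p,d=d,**c)
    cv2.imwrite(f'pics/{n}0.png',cv2.resize(p[...,::-1],(800,600),interpolation=cv2.INTER_CUBIC))
    print(n,c['K'][0,0],-c['R'].T@c['t'],c['R'][2])
s=ctrl.read_state();print(s,ctrl.finger_overhang)
E
```

```text
scene 476.493496790253 [ 1.36227106 -0.67558996  0.97569012] [-0.59141975  0.50435216 -0.62916737]
side 402.8084530008432 [0.56696702 0.77299849 0.852071  ] [ 0.0139744  -0.74398868 -0.66804608]
{'time_s': 0.1, 'qpos': array([ 1.01199365e+00,  2.76500966e-01,  1.50602737e+00, -8.80650605e-06,
        1.36073796e+00, -1.21006147e-01]), 'dq': array([ 0.00013944, -0.00177203, -0.00547311,  0.00012595, -0.00071161,
        0.00054059]), 'tau': array([ 1.16835348e-03, -4.17697299e+01, -2.46406156e+01, -1.36202270e-04,
        5.70550736e-03, -2.25654418e-05]), 'eef_pos': array([0.24353536, 0.52037588, 0.25553546]), 'orientation': array([-6.82087939e-01, -3.06608866e+00,  2.48260846e-03]), 'contact_force': array([ 0.45553371,  0.34604687, -0.48056707]), 'torque': array([-0.04782961,  0.00388201,  0.00721033]), 'finger_force': 0.0, 'opening': 0.9978049758983778} 0.025
```

View pics/scene0.png

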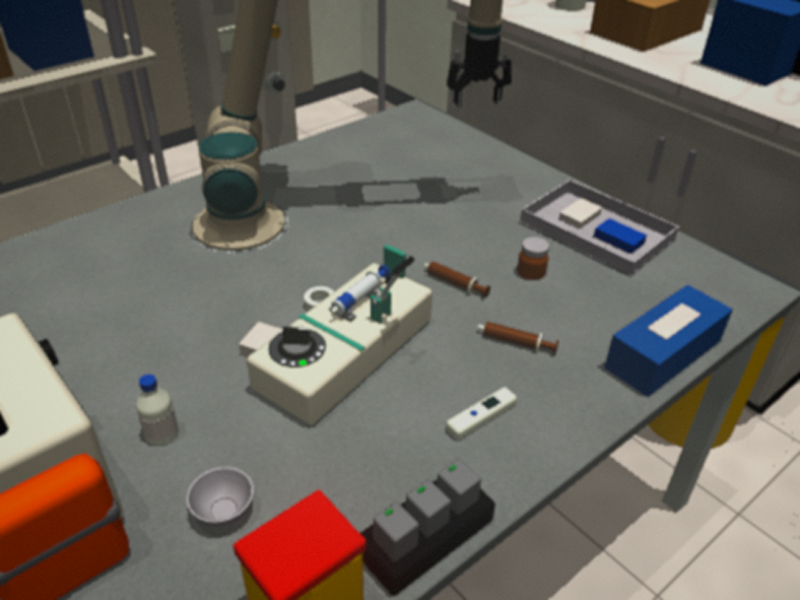

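View pics/side0.png

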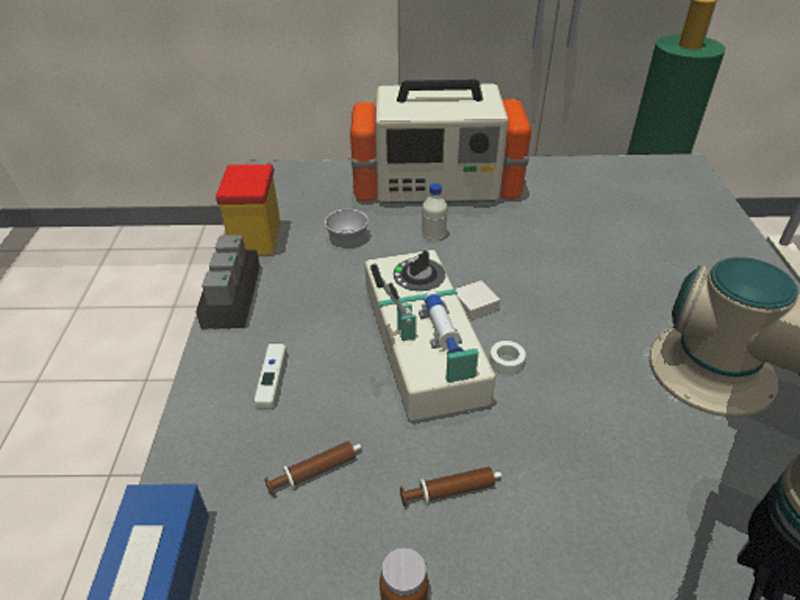

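The scene view shows the pump at about (340,340), its raised bar at (402,262) and the dial at (298,345). The side view shows the bar at (377,275), the dial at (418,270), the driver at (462,363) and the white/blue syringe at (440,320). The two brown syringes are look-alikes lying on the table, so I leave them alone. Next I measure the pump.

```bash
cat > m.py <<'E'
from h import *
for n,box in (("scene",(150,150,285,275)),("side",(225,150,320,270))):
    f=np.load(n+'.npz'); p,d=f['p'],f['d']; c={k:f[k] for k in 'KRt'}
    X=pts(d,c); m=np.zeros(d.shape,bool); m[box[1]:box[3],box[0]:box[2]]=1
    m&=d>0
    hsv=cv2.cvtColor(p,cv2.COLOR_RGB2HSV).astype(int); H,S,V=hsv[...,0],hsv[...,1],hsv[...,2]
    z=X[...,2]
    deck=m&(abs(z-.085)<.006)
    r=cv2.minAreaRect((X[deck][:,:2]*1000).astype(np.float32)); print(n,'deck',deck.sum(),r,np.median(z[deck]))
    for nm,k in (('green',m&(H>50)&(H<70)&(S>170)),('teal',m&(H>70)&(H<95)&(S>90)),('blue',m&(H>105)&(H<125)&(S>120)&(z>.09)),('black',m&(V<60)&(z>.09)&(z<.15)),('blackhi',m&(V<70)&(z>.17)),):
        l,N=cv2.connectedComponents(k.astype(np.uint8))
        for i in range(1,l):
            q=N==i
            if q.sum()<6: continue
            v,u=np.nonzero(q); P=X[q]
            print(nm,q.sum(),'px',u.mean().round(1),v.mean().round(1),'med',np.median(P,0).round(4),'zr',np.percentile(P[:,2],[3,97]).round(3))
    x0,y0,x1,y1=box
    cv2.imwrite(f'pics/{n}_crop.png',cv2.resize(p[y0:y1,x0:x1,::-1],None,fx=5,fy=4.8,interpolation=cv2.INTER_CUBIC)) if n=='scene' else cv2.imwrite(f'pics/{n}_crop.png',cv2.resize(p[y0:y1,x0:x1,::-1],None,fx=5,fy=5,interpolation=cv2.INTER_CUBIC))
E
python3 m.py
```

```text
scene deck 3260 ((521.9847412109375, -72.90817260742188), (153.80422973632812, 363.4600830078125), 13.059640884399414) 0.08461735892661287
green 13 px 193.2 231.4 med [ 0.5612 -0.1931  0.0866] zr [0.083 0.088]
teal 136 px 251.4 163.8 med [0.4659 0.0862 0.1314] zr [0.098 0.147]
teal 99 px 242.5 196.4 med [ 0.557  -0.0271  0.1143] zr [0.094 0.14 ]
teal 109 px 212.0 212.1 med [ 0.5319 -0.1092  0.0864] zr [0.083 0.09 ]
blue 32 px 245.4 172.9 med [0.4789 0.0552 0.1167] zr [0.111 0.125]
blue 53 px 221.6 191.5 med [ 0.5085 -0.0582  0.1204] zr [0.114 0.127]
black 14 px 254.4 169.3 med [0.4808 0.0872 0.1186] zr [0.094 0.131]
black 152 px 189.0 215.0 med [ 0.5273 -0.1832  0.1159] zr [0.1  0.13]
blackhi 87 px 255.3 172.2 med [ 0.601  -0.0126  0.2271] zr [0.185 0.233]
side deck 3057 ((515.9993286132812, -71.56634521484375), (150.228271484375, 362.1326599121094), 13.133661270141602) 0.08378811481289439
green 7 px 254.7 171.6 med [ 0.5598 -0.195   0.0866] zr [0.085 0.087]
teal 28 px 285.6 186.9 med [ 0.4716 -0.1215  0.0857] zr [0.084 0.094]
teal 39 px 263.4 190.5 med [ 0.5376 -0.1065  0.0852] zr [0.083 0.087]
teal 22 px 246.8 193.4 med [ 0.5839 -0.0947  0.0862] zr [0.083 0.089]
teal 8 px 260.5 195.5 med [ 0.5468 -0.0286  0.1375] zr [0.134 0.139]
teal 86 px 259.4 208.3 med [0.5514 0.0017 0.1159] zr [0.088 0.139]
teal 264 px 294.9 233.0 med [0.4648 0.095  0.1235] zr [0.09  0.145]
blue 63 px 276.7 192.4 med [ 0.5029 -0.057   0.122 ] zr [0.11  0.125]
blue 41 px 288.8 220.2 med [0.4766 0.0442 0.1158] zr [0.11  0.123]
black 107 px 268.4 168.6 med [ 0.5185 -0.1737  0.1133] zr [0.096 0.129]
blackhi 54 px 241.1 176.7 med [0.5957 0.0057 0.2287] zr [0.222 0.231]
blackhi 24 px 251.3 186.3 med [ 0.5715 -0.0016  0.1927] zr [0.178 0.196]
```

View pics/side_crop.png

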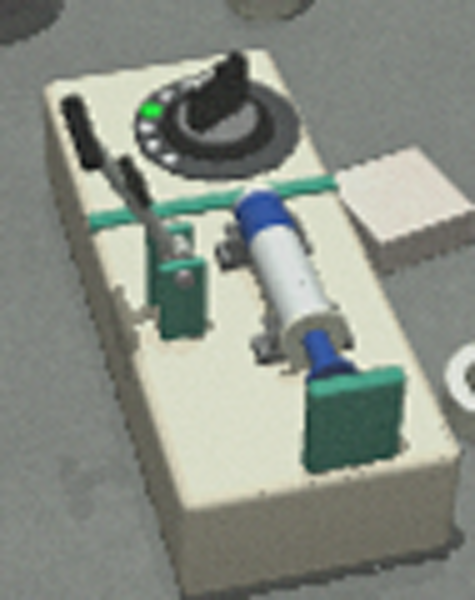

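Pump pose: centre (0.519, -0.072), yaw 13.1°. The bar is at about (0.598, -0.003, 0.227) and the selector axis at about (0.523, -0.179), both consistent with the text's geometry. The green dot also lies in the direction expected for stop 3. I'm moving over and behind the bar with the gripper shut.

step_arm([
  [0,0,-0.022,0.13,-0.15,0.08,1],
  [0,0,-0.044,0.26,-0.3,0.16,1],
  [0,0,-0.066,0.39,-0.45,0.24,1],
  [0,0,-0.088,0.52,-0.6,0.32,1],
  [0,0,-0.11,0.65,-0.75,0.4,1],
])

```text
time_s: 0.6
eef_pos: [0.3743, 0.3694, 0.3366]
orientation: [-1.688, -2.65, 0.001]
contact_force: [-0.3, 1.3, -0.3]
opening: 0.143
finger_force: 0.0
```

step_arm([
  [0,0,-0.007,0.14,-0.18,0,1],
  [0,0,-0.014,0.28,-0.36,0,1],
  [0,0,-0.021,0.42,-0.54,0,1],
  [0,0,-0.028,0.56,-0.72,0,1],
  [0,0,-0.034,0.7,-0.9,0,1],
])

```text
time_s: 1.1
eef_pos: [0.5144, 0.1891, 0.336]
orientation: [-1.956, -2.458, 0.0]
contact_force: [0.4, -0.3, -0.6]
opening: -0.003
finger_force: 0.0
```

step_arm([
  [0,0,0,0.15,-0.18,0,1],
  [0,0,0,0.3,-0.36,0,1],
  [0,0,0,0.45,-0.54,0,1],
  [0,0,0,0.6,-0.72,0,1],
  [0,0,0,0.7,-0.9,0,1],
])

```text
time_s: 1.6
eef_pos: [0.6553, 0.009, 0.3352]
orientation: [-1.954, -2.459, 0.0]
contact_force: [-0.1, 0.9, 0.2]
opening: -0.003
finger_force: 0.0
```

step_arm([
  [0,0,0,0,0,-0.11,1],
  [0,0,0,0,0,-0.22,1],
  [0,0,0,0,0,-0.33,1],
  [0,0,0,0,0,-0.44,1],
  [0,0,0,0,0,-0.525,1],
])

```text
time_s: 2.1
eef_pos: [0.653, 0.0108, 0.2291]
orientation: [-1.953, -2.458, 0.002]
contact_force: [-0.3, -0.8, 0.3]
opening: -0.0
finger_force: 0.0
```

```bash
python3 - <<'E'
from h import *
a=grab('scene')[0][100:270,150:330,::-1]; b=grab('side')[0][100:270,180:360,::-1]
cv2.imwrite('pics/beh.png',cv2.resize(np.hstack([a,b]),(800,378),interpolation=cv2.INTER_CUBIC))
E
```

```text
(no output)
```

View pics/beh.png

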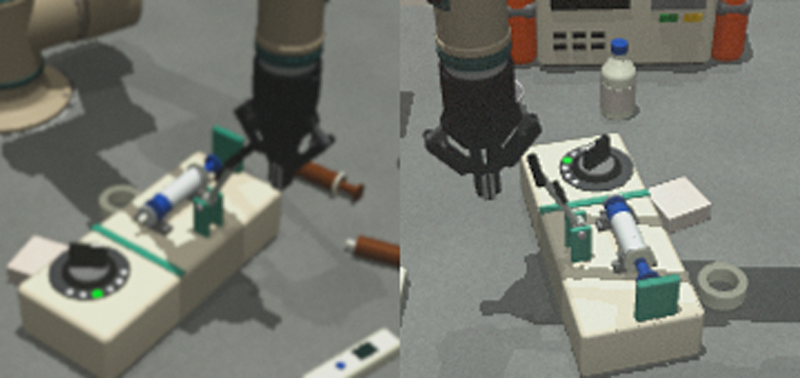

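The shut tips stand at (285,185) in the left crop, behind the bar. The knuckles stick out along the push direction, so I turn 90° to set them along the bar before pushing.

step_arm([
  [0,0,-0.0235,0,0,0,1],
  [0,0,-0.047,0,0,0,1],
  [0,0,-0.07,0,0,0,1],
  [0,0,-0.094,0,0,0,1],
  [0,0,-0.1175,0,0,0,1],
])

```text
time_s: 2.7
eef_pos: [0.6542, 0.0108, 0.2324]
orientation: [2.714, 1.581, 0.002]
contact_force: [0.3, -0.1, 0.1]
opening: 0.003
finger_force: 0.0
```

step_arm([
  [0,0,-0.0235,0,0,0,1],
  [0,0,-0.047,0,0,0,1],
  [0,0,-0.07,0,0,0,1],
  [0,0,-0.094,0,0,0,1],
  [0,0,-0.1175,0,0,0,1],
])

```text
time_s: 3.2
eef_pos: [0.6542, 0.0108, 0.2324]
orientation: [3.102, 0.495, 0.002]
contact_force: [0.9, 0.5, -0.4]
opening: -0.001
finger_force: 0.0
```

step_arm([
  [0,0,-0.015,-0.05,-0.012,0,1],
  [0,0,-0.015,-0.1,-0.024,0,1],
  [0,0,-0.015,-0.15,-0.035,0,1],
  [0,0,-0.015,-0.2,-0.047,0,1],
  [0,0,-0.015,-0.25,-0.058,0,1],
])

```text
time_s: 3.7
eef_pos: [0.6046, -0.0009, 0.2325]
orientation: [3.121, 0.359, 0.007]
contact_force: [2.6, 1.1, 2.4]
opening: -0.003
finger_force: 1.6
```

step_arm([
  [0,0,0,-0.05,-0.012,0,1],
  [0,0,0,-0.1,-0.024,0,1],
  [0,0,0,-0.15,-0.035,0,1],
  [0,0,0,-0.2,-0.047,0,1],
  [0,0,0,-0.25,-0.058,0,1],
])

```text
time_s: 4.2
eef_pos: [0.5525, -0.0126, 0.2309]
orientation: [-3.121, -0.358, 0.002]
contact_force: [1.4, 0.3, -1.1]
opening: -0.005
finger_force: 0.6
```

```bash
python3 - <<'E'
from h import *
a=grab('scene')[0][100:270,150:330,::-1]; b=grab('side')[0][100:270,180:360,::-1]
cv2.imwrite('pics/push.png',cv2.resize(np.hstack([a,b]),(800,378),interpolation=cv2.INTER_CUBIC))
E
```

```text
(no output)
```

View pics/push.png

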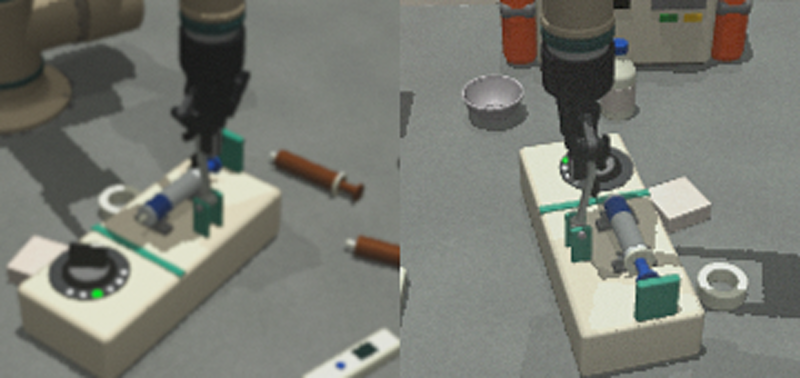

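The bar is now past upright. I push a little farther, then back off and rise.

step_arm([
  [0,0,0,-0.04,-0.009,0,1],
  [0,0,0,-0.08,-0.018,0,1],
  [0,0,0,-0.1,-0.023,0,1],
  [0,0,0,-0.1,-0.023,0,1],
  [0,0,0,-0.1,-0.023,0,1],
])

```text
time_s: 4.8
eef_pos: [0.5339, -0.017, 0.2314]
orientation: [3.121, 0.358, 0.001]
contact_force: [-0.2, 0.2, -0.7]
opening: 0.001
finger_force: 0.0
```

step_arm([
  [0,0,0,0.05,0.012,0.1,1],
  [0,0,0,0.1,0.023,0.2,1],
  [0,0,0,0.1,0.023,0.3,1],
  [0,0,0,0.1,0.023,0.4,0],
  [0,0,0,0.1,0.023,0.5,0],
])

```text
time_s: 5.3
eef_pos: [0.5542, -0.0123, 0.332]
orientation: [3.121, 0.358, 0.0]
contact_force: [-0.8, -0.7, 0.3]
opening: 0.331
finger_force: 0.0
```

step_arm([
  [0,0,0.02,-0.02,-0.16,0,0],
  [0,0,0.04,-0.05,-0.32,0,0],
  [0,0,0.06,-0.08,-0.48,0,0],
  [0,0,0.08,-0.11,-0.64,0,0],
  [0,0,0.095,-0.14,-0.83,0,0],
])

```text
time_s: 5.8
eef_pos: [0.5258, -0.1791, 0.3314]
orientation: [-2.875, -1.268, -0.001]
contact_force: [-0.2, -0.6, 0.0]
opening: 0.502
finger_force: 0.0
```

```bash
python3 - <<'E'
from h import *
s=ctrl.read_state(); print(s['eef_pos'],s['orientation'],s['opening'],s['qpos'])
a=grab('scene')[0][100:270,150:330,::-1]; b=grab('side')[0][100:270,180:360,::-1]
p,d,c=grab('wrist'); np.savez('wrist.npz',p=p,d=d,**c)
t=cv2.resize(np.hstack([a,b]),(800,378),interpolation=cv2.INTER_CUBIC)
w=np.zeros((222,800,3),np.uint8); w[:,:296]=cv2.resize(p[...,::-1],(296,222)); 
w[:,300:596]=cv2.resize(np.clip(d*500,0,255).astype(np.uint8),(296,222))[...,None]
cv2.imwrite('pics/shut.png',np.vstack([t,w]))
print(-c['R'].T@c['t'],c['R'][2])
E
```

```text
[ 0.52583801 -0.17913691  0.33142108] [-2.87451682e+00 -1.26756699e+00 -1.08491228e-03] 0.5019954779586033 [-4.53921940e-01  2.13491778e-01  1.40709431e+00  5.31336490e-04
  1.52056448e+00  2.86214385e-01]
[ 0.58189999 -0.12055472  0.44752073] [-0.22130291 -0.24109895 -0.94493191]
```

View pics/shut.png

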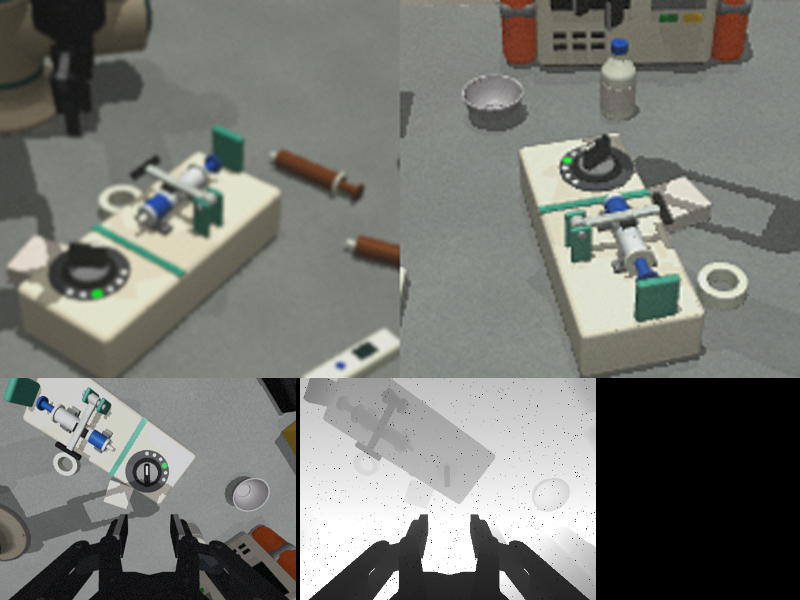

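The clamp is shut over the syringe: bar at (145,165) in the scene crop and (660,205) in the side crop. The wrist view shows the knob at (146,472) in the montage, with its bar in line with the fingers. I measure the knob from the wrist view.

```bash
cat > k.py <<'E'
from h import *
import sys
def knob(f):
    X=pts(f['d'],{k:f[k] for k in 'KRt'}); z=X[...,2]
    m=(f['d']>0)&(z>.118)&(z<.14)&(np.hypot(X[...,0]-.523,X[...,1]+.179)<.035)
    P=X[m]; r=cv2.minAreaRect((P[:,:2]*1000).astype(np.float32)); b=cv2.boxPoints(r)
    e=max(((b[i]-b[i-1]) for i in range(4)),key=np.linalg.norm)
    print(m.sum(),'c',np.round(r[0],1),np.round(r[1],1),'ang',np.degrees(np.arctan2(e[1],e[0])).round(1),'top',np.percentile(z[m],[50,97]).round(4))
if __name__=='__main__':
    knob(np.load('wrist.npz')); knob(np.load('scene.npz')); knob(np.load('side.npz'))
    f=np.load('wrist.npz'); hsv=cv2.cvtColor(f['p'],cv2.COLOR_RGB2HSV).astype(int)
    X=pts(f['d'],f); g=(hsv[...,0]>50)&(hsv[...,0]<70)&(hsv[...,1]>170)&(f['d']>0)&(X[...,2]<.1)
    print(g.sum(),np.median(X[g],0))
E
python3 k.py
```

```text
358 c [ 521.4 -179.8] [44.9 10.9] ang -132.9 top [0.1279 0.13  ]
88 c [ 527.3 -180.9] [44.1 15.9] ang -141.0 top [0.1262 0.1314]
63 c [ 520.7 -178.2] [47.6 14. ] ang -129.9 top [0.1262 0.1297]
85 [ 0.8643245  -0.2661895   0.02969803]
```

step_arm([
  [0,0,0,-0.02,-0.002,-0.15,0],
  [0,0,0,-0.02,-0.002,-0.3,0],
  [0,0,0,-0.02,-0.002,-0.45,0],
  [0,0,0,-0.02,-0.002,-0.6,0],
  [0,0,0,-0.02,-0.002,-0.7,0],
])

```text
time_s: 6.45
eef_pos: [0.5213, -0.1771, 0.1892]
orientation: [-2.875, -1.259, 0.002]
contact_force: [0.5, 0.1, -0.2]
opening: 0.5
finger_force: 0.0
```

```bash
python3 - <<'E'
from k import *
s=ctrl.read_state(); print(s['eef_pos'],s['orientation'])
p,d,c=grab('wrist'); knob(dict(p=p,d=d,**c))
E
```

```text
[ 0.52127007 -0.17710121  0.18921669] [-2.87544563e+00 -1.25912979e+00  1.95015018e-03]
996 c [ 521.7 -180.3] [45.7 11.8] ang -132.8 top [0.1278 0.1297]
```

step_arm([
  [0,0,0,0.002,-0.008,-0.1,0],
  [0,0,0,0.002,-0.008,-0.2,0],
  [0,0,0,0.002,-0.008,-0.28,0],
  [0,0,0,0.002,-0.008,-0.32,0],
  [0,0,0,0.002,-0.008,-0.32,0],
])

```text
time_s: 7.0
eef_pos: [0.5221, -0.1796, 0.1268]
orientation: [-2.876, -1.26, 0.001]
contact_force: [-0.6, -0.9, 0.0]
opening: 0.499
finger_force: 0.0
```

```bash
python3 - <<'E'
from k import *
s=ctrl.read_state(); print(s['eef_pos'],s['orientation'],s['contact_force'])
E
```

```text
[ 0.52207043 -0.17962339  0.12680393] [-2.87648811e+00 -1.25963551e+00  1.40690340e-03] [-0.57544985 -0.87459164  0.04882878]
```

step_arm([
  [0,0,0,0,0,-0.01,0.6],
  [0,0,0,0,0,-0.01,1],
  [0,0,0,0,0,-0.01,1],
  [0,0,0,0,0,-0.01,1],
  [0,0,0,0,0,-0.01,1],
])

```text
time_s: 7.5
eef_pos: [0.5225, -0.1802, 0.1263]
orientation: [2.878, 1.259, 0.002]
contact_force: [-1.4, 2.7, 5.2]
opening: 0.133
finger_force: 60.0
```

```bash
python3 - <<'E'
from k import *
s=ctrl.read_state(); print(s['eef_pos'],s['contact_force'],s['torque'],s['opening'],s['finger_force'])
E
```

```text
[ 0.5224852  -0.18022995  0.12632045] [-1.41982874  2.69246533  5.18517671] [0.37979992 0.19672064 0.04562444] 0.13323293863452185 59.96795833110809
```

step_arm([
  [0,0,-0.012,0,0,0,1],
  [0,0,-0.024,0,0,0,1],
  [0,0,-0.036,0,0,0,1],
  [0,0,-0.05,0,0,0,1],
  [0,0,-0.064,0,0,0,1],
])

```text
time_s: 8.0
eef_pos: [0.5226, -0.1805, 0.1263]
orientation: [3.072, 0.654, 0.002]
contact_force: [-1.3, 2.0, 5.3]
opening: 0.128
finger_force: 60.0
```

```bash
cat > st.py <<'E'
from k import *
s=ctrl.read_state(); r=s['orientation']; y=2*np.degrees(np.arctan2(r[1],r[0]))%360
print(s['eef_pos'],s['contact_force'],s['torque'],s['opening'],s['finger_force'],'bar by tool',y-0,(47.2-y)%180)
p,d,c=grab('wrist'); knob(dict(p=p,d=d,**c)); cv2.imwrite('pics/w_%d.png'%(s['time_s']*100),p[...,::-1])
E
python3 st.py
```

```text
[ 0.52264088 -0.18047583  0.12632633] [-1.31345379  2.00602673  5.3171913 ] [0.25996767 0.22357798 0.10905504] 0.12756539692862115 59.971901178359985 bar by tool 24.02246466126736 23.177535338732643
3399 c [ 522.1 -179. ] [38.6 39.3] ang -17.0 top [0.1281 0.1382]
```

step_arm([
  [0,0,-0.012,0,0,0,1],
  [0,0,-0.024,0,0,0,1],
  [0,0,-0.036,0,0,0,1],
  [0,0,-0.05,0,0,0,1],
  [0,0,-0.063,0,0,0,1],
])

```text
time_s: 8.55
eef_pos: [0.5227, -0.1807, 0.1263]
orientation: [3.14, 0.037, 0.003]
contact_force: [-1.6, 1.4, 5.0]
opening: 0.132
finger_force: 59.9
```

step_arm([
  [0,0,-0.012,0,0,0,1],
  [0,0,-0.024,0,0,0,1],
  [0,0,-0.036,0,0,0,1],
  [0,0,-0.048,0,0,0,1],
  [0,0,-0.062,0,0,0,1],
])

```text
time_s: 9.05
eef_pos: [0.5226, -0.1809, 0.1263]
orientation: [3.088, -0.571, 0.002]
contact_force: [-0.4, 0.9, 5.8]
opening: 0.128
finger_force: 59.9
```

```bash
python3 st.py; ls -t pics|head -1; python3 - <<'E'
import cv2,glob,os
f=max(glob.glob('pics/w_*'),key=os.path.getmtime); cv2.imwrite('pics/fin.png',cv2.resize(cv2.imread(f),(800,600),interpolation=cv2.INTER_CUBIC))
E
```

```text
[ 0.5225739  -0.18093334  0.12631517] [-0.41080753  0.93337248  5.77300203] [0.04069605 0.26972167 0.08740351] 0.12786933793453298 59.9328875541687 bar by tool 339.0573640019826 68.1426359980174
3391 c [ 522.3 -180.3] [38.7 38.8] ang -65.1 top [0.1281 0.1382]
w_905.png
```

View pics/fin.png

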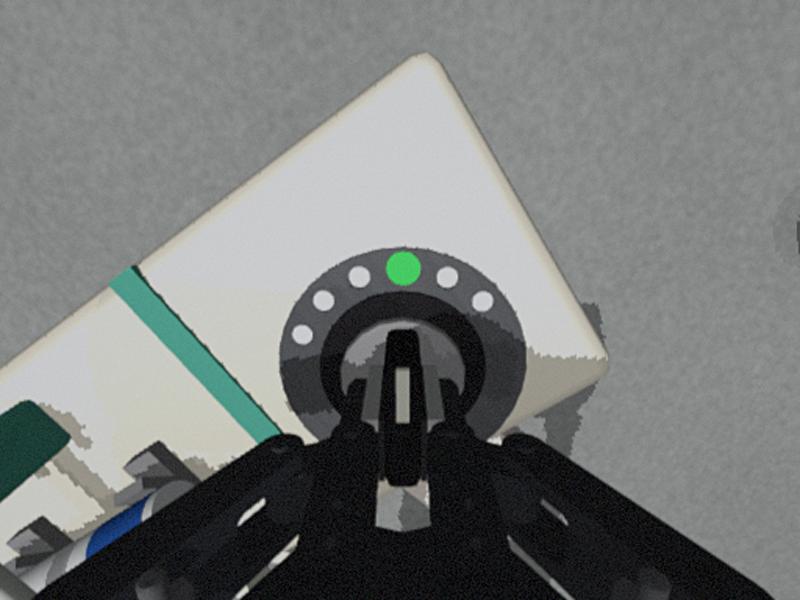

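The green dot at (403,268) lies exactly in line with the knob bar (403,330–480), with white dots for rest, 1 and 2 on the left and 4 and 5 on the right. So this is the third stop. I make a tiny centring trim, hold, and do a final check.

step_arm([
  [0,0,-0.0015,0,0,0,1],
  [0,0,-0.0015,0,0,0,1],
  [0,0,-0.0015,0,0,0,1],
  [0,0,-0.0015,0,0,0,1],
  [0,0,-0.0015,0,0,0,1],
])

```text
time_s: 9.6
eef_pos: [0.5226, -0.181, 0.1263]
orientation: [3.086, -0.58, 0.003]
contact_force: [-0.5, 0.7, 5.4]
opening: 0.127
finger_force: 59.9
```

step_arm([
  [0,0,0,0,0,0,1],
  [0,0,0,0,0,0,1],
  [0,0,0,0,0,0,1],
  [0,0,0,0,0,0,1],
  [0,0,0,0,0,0,1],
])

```text
time_s: 10.1
eef_pos: [0.5226, -0.181, 0.1263]
orientation: [3.086, -0.58, 0.003]
contact_force: [-0.5, 0.9, 4.9]
opening: 0.129
finger_force: 59.9
```

```bash
python3 st.py; python3 - <<'E'
from h import *
a=grab('scene')[0]; b=grab('side')[0]; w=grab('wrist')[0]
t=np.hstack([cv2.resize(a,(400,300)),cv2.resize(b,(400,300))]); u=np.hstack([cv2.resize(w,(400,300)),cv2.resize(b[130:280,200:400],(400,300))])
cv2.imwrite('pics/last.png',np.vstack([t,u])[...,::-1])
E
```

```text
[ 0.52260355 -0.18095137  0.12633439] [-0.47206404  0.9256421   4.8593065 ] [0.04897131 0.24868711 0.10141002] 0.12858723975450562 59.93492603302002 bar by tool 338.71676655053176 68.48323344946823
3389 c [ 522.1 -180.3] [37.8 39.7] ang -62.5 top [0.1281 0.1383]
```

View pics/last.png

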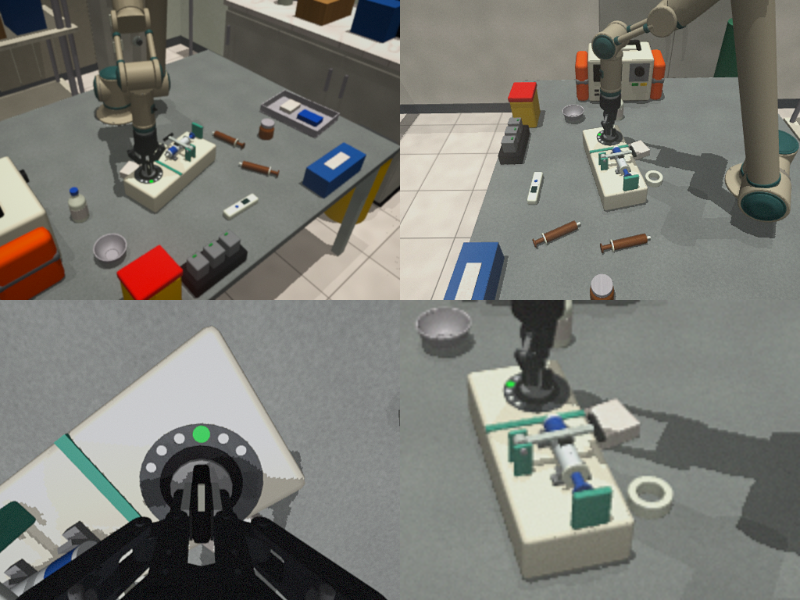

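The clamp is shut with its bar at (600,428), the knob points at the green dot at (201,434) and is held steady, and the other things look untouched.

```bash
python3 -c "
from plant import ctrl
print(ctrl.job_done())"
```

```text
the job is handed in; nothing more can be done
None
```

The job is handed in at about 10 s of the 48 s: the clamp is snapped shut on the syringe, the gripper is holding the selector knob at the third stop (green dot), and nothing else around the pump was moved.

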